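Lay the dissecting kit out in order of use

TASK

The kit tray is set out in order of use; the forceps already lie in its first compartment, by the brass plate, and stay there. Lay the steel probe in the second (centre) compartment, and then the wooden-handled spatula in the third, each flat on the cork, straight along the middle of its compartment, set down gently and not dropped.

Things in the scene. Friction and masses are not known exactly. Their poses are not given: they have to be found in the camera images.
- tray: Fixed walnut tray, 210 (x) by 222 mm (y), rim 16 mm high. Origin: centre of its underside, on the desk; turned a little, y roughly to the robot's left. Cork floor 8 mm above the desk. Ridges 5 mm above the cork at y = +34 and -34 mm make three compartments along x, 194 mm long: first at y = +70 mm (by the rim with the brass plate), second at y = 0, third at y = -70 mm (centre lines).
- probe_mid (a point): Dissecting probe, all steel with dark rings on the handle, 150 mm long along x, about 35 g, lying on the desk (dark pad, no height), needle (+x) away from the robot. Square handle 12 by 12 mm from x = -75 to +25 mm. This point: middle of its length, 6 mm above its underside, inside the handle: grip here.
- spatula_mid (a point): Spatula: pale wooden handle, flat steel blade 16 mm wide, 150 mm long along x, about 30 g, lying on the desk, blade (+x) away from the robot. Square handle 12 by 12 mm from x = -75 to +25 mm. This point: middle of its length, 6 mm above its underside, inside the handle: grip here. The black-handled brush and red-handled lens nearby are not wanted.
- forceps_mid (a point): Steel forceps, 136 mm long along their x, 16 mm wide, 9 mm high, already lying in the tray's first compartment. This point: about the middle of their length, 4.5 mm above their underside. To be left there.
Not all that is in view belongs to the job. Leave any blue or purple look-alike of the part that bears spatula_mid alone.

How it is judged (in metres and radians):
On the way, in this order (a step that is already met when the one before it is completed fails the run):
1. the probe lies in the second compartment (y of probe_mid in the frame of tray between -0.018 and 0.018 m and x of probe_mid in the frame of tray between -0.022 and 0.022 m and z of probe_mid in the frame of tray between 0.006 and 0.019 m and angle between the x axis of probe_mid and the x axis of tray, either way round below 0.25 rad and linear speed of probe below 0.02 m/s and contact force between probe and the fingers below 0.05 N), for 0.2 s.
2. then the spatula lies in the third compartment (y of spatula_mid in the frame of tray between -0.088 and -0.052 m and x of spatula_mid in the frame of tray between -0.022 and 0.022 m and z of spatula_mid in the frame of tray between 0.006 and 0.019 m and angle between the x axis of spatula_mid and the x axis of tray, either way round below 0.25 rad and linear speed of spatula below 0.02 m/s and contact force between spatula and the fingers below 0.05 N), for 0.2 s.
At the end, for the whole second after the job is handed in: Probe flat on the cork of the second compartment, spatula in the third, forceps in the first: each middle within 18 mm of its compartment's centre line and 22 mm of mid-length, straight within 14 degrees; probe and spatula released and at rest (all of step 1 and all of step 2 and y of forceps_mid in the frame of tray between 0.052 and 0.088 m and x of forceps_mid in the frame of tray between -0.022 and 0.022 m and z of forceps_mid in the frame of tray between 0.006 and 0.019 m and angle between the x axis of forceps_mid and the x axis of tray, either way round below 0.25 rad); the robot touches nothing.
It fails at once if the probe is dropped (falls freely faster than 0.8 m/s) (linear speed of probe above 0.8 m/s and contact force between probe and the fingers below 0.02 N).
It fails at once if the spatula is dropped (falls freely faster than 0.8 m/s) (linear speed of spatula above 0.8 m/s and contact force between spatula and the fingers below 0.02 N).
It also fails if it takes over 54 s, if anything falls off the work surface, if the arm or the gripper's body presses on something with over 40 N, if the wrist force passes 120 N, or if a joint passes its speed limit or range.

ROBOT

A 6-joint arm with a two-finger parallel gripper is mounted at the origin on the work surface. World frame = base frame: x ahead of the robot, y to its left, z up, the work surface at z = 0. Lengths are in mm, angles in rad, forces in N, time in s.
With the tool pointing down it reaches from about 325 to 1000 mm from the base axis. Payload 5.1 kg.
Tool frame: the origin (TCP) lies midway between the tips of the shut fingers; the grasp point (between the pads) lies manip.grip_point_offset behind it (manip.grip_point_offset is the distance from the TCP to the grasp point, in mm); z points along the fingers, y is the direction in which the jaws open and shut (so a half turn about z gives the same grasp; the last joint's range is limited). The gripper opens to 85 mm and grips with 20 to 120 N. Pads are 22 mm wide; open, the fingers measure 114 mm over their backs; the gripper's body (76 mm by 85 mm) begins 54 mm behind the grasp point. The pads swing forward as they close: fully open they stand 13 mm farther back than shut.
Start: joints at [1.114, 0.124, 1.65, -0, 1.367, -0.083], TCP at [237.371, 605.095, 231.322] pointing down, gripper open.
Joint ranges: [-2.61, 2.61], [-1.02, 2.33], [0.03, 2.71], [-1.35, 4.49], [0.32, 2.68], [-2.91, 2.91]. Speed limits (rad/s): [2.57, 2.57, 3.14, 3.14, 3.14, 3.14].

INTERFACE

Orientations are given as [roll, pitch, yaw] about the fixed x, y, z axes, in that order (R = Rz(yaw) Ry(pitch) Rx(roll)).
In Python, from cell import manip gives the robot as it stands.
- The arm moves only by the tool move_arm, never from a script. Its argument "steps" is a list of rows, each an object of numbers: "x", "y", "z": the shift along the tool's x, y, z in units of 50 mm (1.0 is 50 mm); "rx", "ry", "rz": the turn, a rotation vector about the tool's x, y, z in degrees; "fingers": the opening in per cent of the stroke, from 0 (shut) to 100 (fully open). A call has 1 to 20 rows; each row is the pose to reach, as a shift and turn from the pose commanded when the call began, along the tool's axes at that moment; what a row does not reach only later rows make up. A row lasts 1/8 s, in which the tool goes at most 62.5 mm and 10.7 degrees, less where a joint would pass 70% of its speed; a pose out of reach is approached as far as the arm can. A call with a gripper value outside its range is refused whole. The fingers move at their own pace and stop on an object; the grip force is fixed at half the most. Time passes only in rows, so rows that repeat a pose let the fingers close. It gives the time, the measured TCP pose, the force and the opening at its end, in the units of the state.
- manip.read_state(): the state, without advancing time (a new reading comes with each control period).
- manip.capture(name): name is "side" or "top" or "wrist"; returns a dict with "pixels" (480x640x3 uint8, red, green, blue), "depth" (480x640 float32, mm along the optical axis (not along the pixel's ray), 0 where there is no reading), "mtx" (3x3 intrinsics, pixels), "R" (3x3) and "t" (3): a world point X has camera coordinates R X + t. Camera axes: x right, y down, z forward; pixel columns grow to the right and rows downward; lengths in mm; the calibration is good to about 2 mm. A picture is of the moment at which its call begins.
- manip.close_job(): hands the job in, once; it reports no verdict.
The state is a dict: "time": time; "joint_pos": joint angles; "dq": joint speeds; "effort": joint torques, N m; "tcp_pos": TCP position; "eef_rot": TCP orientation; "contact_force": force on the tool from outside, world axes, zero at the start; "torque": the same for the moment, N m; "opening": opening from 0.0 (shut) to 1.0 (fully open).
Only numpy, scipy, OpenCV 4.12 (cv2) and the standard library are available. Lean on these libraries where they do the work, as an engineer would, in place of code of your own. Each camera call takes 0.05 s, during which the arm holds its last target.

## Working session

There is one attempt and no reset: what is moved stays moved. The work goes in short steps, Python scripts to look and compute and a tool call to move; the robot and the scene stay as the last step left them, time stands still between calls to the robot, and variables do not carry over. Pictures are saved under pics/ and viewed, and the job is handed in when it is done.

Besides the shell and the picture viewer there is one more tool, called after "Request:" by a JSON object that holds its "api" and its "payload", one argument or row to a line. move_arm: Moves the arm, as the interface text tells. Its arguments: {"type":"object","properties":{"steps":{"type":"array","items":{"type":"object","properties":{"x":{"type":"number"},"y":{"type":"number"},"z":{"type":"number"},"rx":{"type":"number"},"ry":{"type":"number"},"rz":{"type":"number"},"fingers":{"type":"number"}}}}},"required":["steps"]}

```bash
mkdir -p pics; ls
python3 - <<'E'
from cell import manip
import cv2
s=manip.read_state(); print(s['time'],s['tcp_pos'],s['eef_rot'],s['opening'],manip.grip_point_offset)
for n in ['top','side']:
    c=manip.capture(n); cv2.imwrite(f'pics/{n}0.png',c['pixels'][:,:,::-1])
    print(n,c['mtx'].tolist(),c['R'].tolist(),c['t'])
E
```

```text
pics
0.0 [237.10317351 604.54224722 230.03315704] [-3.13949427e+00 -1.55210258e-04  2.76774790e+00] 0.9974892683123263 18.700000000000003
top [[612.3842062250345, 0.0, 323.9877888249602], [0.0, 612.3842062250345, 239.3999845765406], [0.0, 0.0, 1.0]] [[0.0171306832746469, -0.9998467608795216, 0.0036047814458968716], [-0.9938907605260583, -0.017421563194198755, -0.1089846102750476], [0.10903071049698432, -0.0017157781323600381, -0.9940369008612927]] [ 168.28788577  371.57093422 1248.71873109]
side [[465.11606308588864, 0.0, 312.60882253995345], [0.0, 465.11606308588864, 247.13390960317855], [0.0, 0.0, 1.0]] [[-0.9970851300038389, -0.07464672184421187, -0.01578323297492559], [-0.031817583478579714, 0.5948318901950003, -0.8032201838777628], [0.0693461239494431, -0.8003767171307248, -0.5954731108691914]] [ 395.35038301  -84.84256284 1271.43932043]
```

View pics/top0.png

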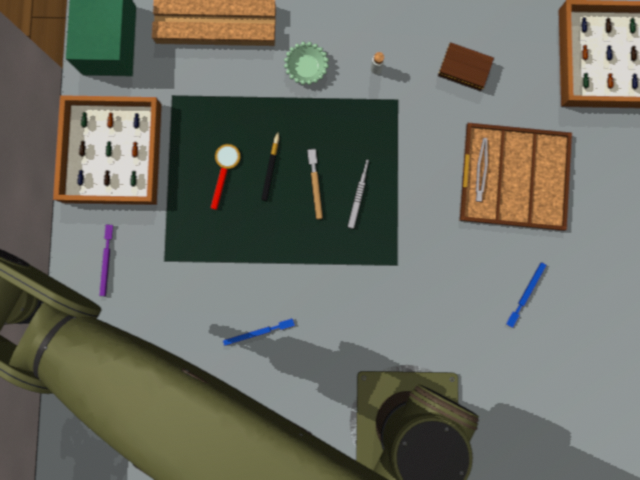

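View pics/side0.png

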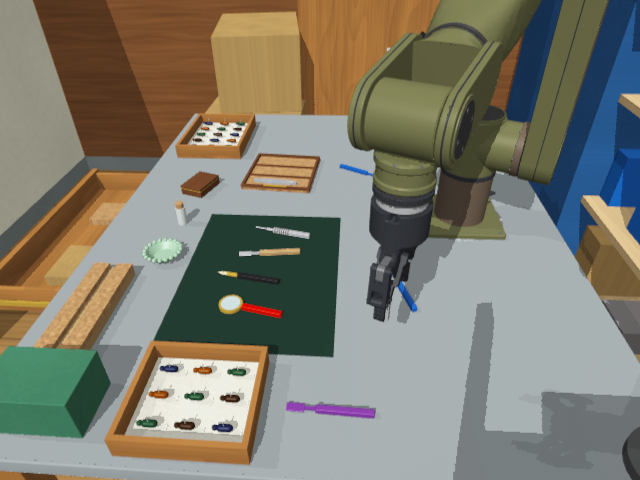

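The top view shows four tools on the dark pad: the red lens (222,180), the black brush (270,168), a pale-wood handle with a steel blade (316,185) and an all-steel tool with dark rings (358,195). The tray is at (516,177), with its brass plate and forceps on the left. The blue and purple look-alikes lie off the pad. Next I'll measure the tools and check enlarged crops.

```bash
cat > h.py <<'E'
import numpy as np, cv2
from cell import manip
def ray(c,uv,z):
    uv=np.atleast_2d(np.asarray(uv,float)); d=np.c_[uv,np.ones(len(uv))]@np.linalg.inv(c['mtx']).T@c['R']
    o=-c['R'].T@c['t']; return o+d*((z-o[2])/d[:,2])[:,None]
E
cat > meas.py <<'E'
from h import *
c=manip.capture('top'); p=c['pixels']; hsv=cv2.cvtColor(p,cv2.COLOR_RGB2HSV)
def comp(mask,box):
    x0,y0,x1,y1=box; m=np.zeros_like(mask); m[y0:y1,x0:x1]=mask[y0:y1,x0:x1]
    n,l,st,_=cv2.connectedComponentsWithStats(m,connectivity=8); k=1+np.argmax(st[1:,4]); v,u=np.nonzero(l==k); return np.c_[u,v]
bright=((p.max(2)>80)).astype(np.uint8)*255
for name,box in [('probe',(340,150,385,240)),('spat',(295,140,335,230))]:
    q=comp(bright,box); w=ray(c,q,9)[:,:2]; m=w.mean(0)
    d=cv2.fitLine(w.astype(np.float32),cv2.DIST_L2,0,.01,.01).ravel()[:2]; d*=np.sign(d[0])
    s=(w-m)@d; n=np.array([-d[1],d[0]]); t=(w-m)@n
    mid=m+d*(s.max()+s.min())/2
    h=s<s.min()+90; 
    # handle line fit
    d2=cv2.fitLine(w[h].astype(np.float32),cv2.DIST_L2,0,.01,.01).ravel()[:2]; d2*=np.sign(d2[0]); 
    end=s.min(); wm=w[h].mean(0); n2=np.array([-d2[1],d2[0]])
    s2=(w-wm)@d2; t2=(w[h]-wm)@n2
    print(name,len(q),'len',np.ptp(s),'mid',mid,'yaw',np.arctan2(d[1],d[0]),'handle yaw',np.arctan2(d2[1],d2[0]),'mid from tail',wm+d2*(s2.min()+75),'width',np.percentile(t2,[3,97]), 'depthz')
hh,ss,vv=[hsv[...,i] for i in range(3)]
box=(445,110,590,240)
sat=((ss>85)).astype(np.uint8)*255
q=comp(sat,box); hull=cv2.convexHull(q.astype(np.int32))
ap=cv2.approxPolyDP(hull,8,True)[:,0]; r=cv2.minAreaRect(q.astype(np.float32)); print('tray px',ap.tolist(),r)
w=ray(c,hull[:,0],16)[:,:2].astype(np.float32); R=cv2.minAreaRect(w); print('tray world',R, cv2.boxPoints(R).tolist())
a=cv2.resize(p[110:245,440:590],None,fx=3,fy=3,interpolation=2); b=cv2.resize(p[130:240,195:385],None,fx=3,fy=3,interpolation=2)
out=np.zeros((405,570+450,3),np.uint8); out[:330,:570]=b; out[:405,570:]=a
cv2.imwrite('pics/crop1.png',cv2.resize(out,None,fx=.78,fy=.78)[:,:,::-1])
E
python3 meas.py
```

```text
probe 390 len 148.93776684421522 mid [468.79860115 103.3943897 ] yaw -0.23257504 handle yaw -0.23383702 mid from tail [469.30002414 103.21931124] width [-6.36683063  6.46400402] depthz
spat 477 len 150.18291252952542 mid [488.69834869 196.083008  ] yaw 0.13158439 handle yaw 0.13395649 mid from tail [488.57968717 196.1995552 ] width [-6.48186652  6.51052066] depthz
tray px [[571, 133], [565, 229], [460, 219], [468, 123]] ((516.4469604492188, 176.36236572265625), (108.5571517944336, 97.7038345336914), 5.5054779052734375)
tray world ((510.6651611328125, -226.55657958984375), (223.32119750976562, 209.88853454589844), 85.39643859863281) [[397.09747314453125, -329.43402099609375], [606.3088989257812, -346.27984619140625], [624.2328491210938, -123.67913818359375], [415.02142333984375, -106.83331298828125]]
```

View pics/crop1.png

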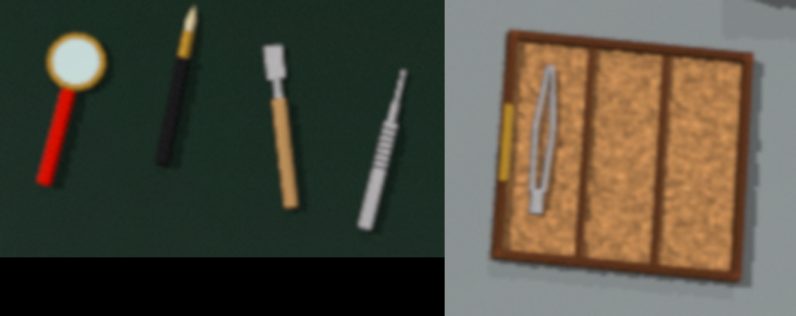

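The crop confirms both parts. The all-steel tool with dark rings and a needle, rightmost at (358,195), is the probe: 149 mm long and 12.8 mm wide. The pale-wood handle with the flat steel blade at (316,185) is the spatula: 150 mm long. The brush, the lens and the blue and purple pieces are not wanted. The tray measures 223 x 210 mm against the given 222 x 210, with yaw -0.080 and the brass plate on its +y side.

```bash
cat > go.py <<'E'
import sys
from h import *
from scipy.spatial.transform import Rotation as Ro
def go(x,y,z,yaw):
    s=manip.read_state(); r=Ro.from_euler('xyz',s['eef_rot']); d=r.inv().apply(np.array([x,y,z])-s['tcp_pos'])/50
    rt=Ro.from_euler('xyz',[np.pi,0,yaw]); v=(r.inv()*rt).as_rotvec(degrees=True)
    print('t',s['time'],'tcp',s['tcp_pos'].round(1),s['eef_rot'].round(3),'open',s['opening'],'F',np.round(s['contact_force'],1)); print('xyz',d.round(3),'rot',v.round(2),'q',np.round(s['joint_pos'],2))
go(*map(float,sys.argv[1:]))
E
python3 go.py 469 103.3 110 2.9085
```

```text
t 0.15 tcp [237.2 604.7 230.3] [-3.14  -0.     2.768] open 0.9978909917805744 F [0.2 0.3 0.1]
xyz [-7.978 -7.638  2.418] rot [-0.09 -0.01 -8.06] q [ 1.11  0.12  1.65 -0.    1.37 -0.08]
```

Request:
{"api": "move_arm", "payload": {
  "steps": [
    {"x":-4,"y":-3.8,"z":1.2,"rz":-4,"fingers":50},
    {"x":-4,"y":-3.8,"z":1.2,"rz":-4,"fingers":50},
    {"x":-4,"y":-3.8,"z":1.2,"rz":-4,"fingers":50},
    {"x":-4,"y":-3.8,"z":1.2,"rz":-4,"fingers":50},
    {"x":-4,"y":-3.8,"z":1.2,"rz":-4,"fingers":50},
    {"x":-7.98,"y":-7.64,"z":2.42,"rz":-8.06,"fingers":50},
    {"x":-7.98,"y":-7.64,"z":2.42,"rz":-8.06,"fingers":50},
    {"x":-7.98,"y":-7.64,"z":2.42,"rz":-8.06,"fingers":50},
    {"x":-7.98,"y":-7.64,"z":2.42,"rz":-8.06,"fingers":50},
    {"x":-7.98,"y":-7.64,"z":2.42,"rz":-8.06,"fingers":50},
    {"x":-7.98,"y":-7.64,"z":2.42,"rz":-8.06,"fingers":50},
    {"x":-7.98,"y":-7.64,"z":2.42,"rz":-8.06,"fingers":50},
    {"x":-7.98,"y":-7.64,"z":2.42,"rz":-8.06,"fingers":50},
    {"x":-7.98,"y":-7.64,"z":2.42,"rz":-8.06,"fingers":50},
    {"x":-7.98,"y":-7.64,"z":2.42,"rz":-8.06,"fingers":50}
  ]
}}

```text
invalid input at $.steps[0]: expected keys x, y, z, rx, ry, rz, fingers
```

```bash
python3 go.py 469 103.3 3.5 2.9085
python3 - <<'E'
from h import *
c=manip.capture('wrist'); cv2.imwrite('pics/w1.png',c['pixels'][:,:,::-1])
# where should probe mid be
X=np.array([469,103.3,12.]); u=c['mtx']@(c['R']@X+c['t']); print(u[:2]/u[2])
E
```

```text
t 0.15 tcp [237.2 604.7 230.3] [-3.14  -0.     2.768] open 0.9978909917805744 F [0.2 0.3 0.1]
xyz [-7.978 -7.634  4.548] rot [-0.09 -0.01 -8.06] q [ 1.11  0.12  1.65 -0.    1.37 -0.08]
[-13.09366543 552.76204911]
```

View pics/w1.png

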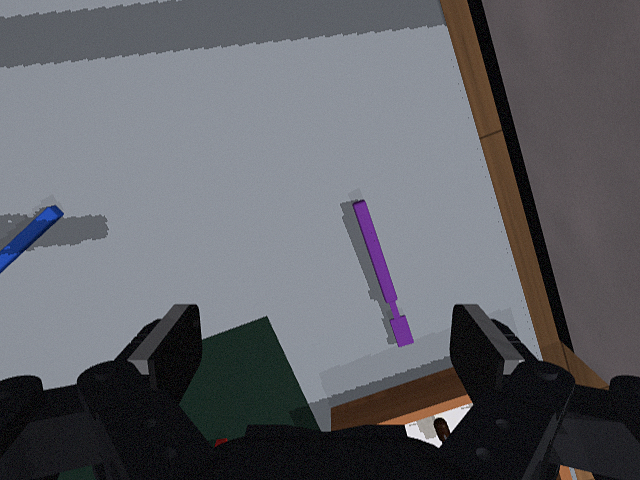

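The move was refused because every row needs all seven keys. The wrist picture shows the fingers at the bottom edge, still at the start pose, with the purple look-alike at (385,275).

Request:
{"api": "move_arm", "payload": {
  "steps": [
    {"x":-7.98,"y":-7.64,"z":2.42,"rx":0,"ry":0,"rz":-8,"fingers":50},
    {"x":-7.98,"y":-7.64,"z":2.42,"rx":0,"ry":0,"rz":-8,"fingers":50},
    {"x":-7.98,"y":-7.64,"z":2.42,"rx":0,"ry":0,"rz":-8,"fingers":50},
    {"x":-7.98,"y":-7.64,"z":2.42,"rx":0,"ry":0,"rz":-8,"fingers":50},
    {"x":-7.98,"y":-7.64,"z":2.42,"rx":0,"ry":0,"rz":-8,"fingers":50},
    {"x":-7.98,"y":-7.64,"z":2.42,"rx":0,"ry":0,"rz":-8,"fingers":50},
    {"x":-7.98,"y":-7.64,"z":2.42,"rx":0,"ry":0,"rz":-8,"fingers":50},
    {"x":-7.98,"y":-7.64,"z":2.42,"rx":0,"ry":0,"rz":-8,"fingers":50},
    {"x":-7.98,"y":-7.64,"z":2.42,"rx":0,"ry":0,"rz":-8,"fingers":50},
    {"x":-7.98,"y":-7.64,"z":2.42,"rx":0,"ry":0,"rz":-8,"fingers":50},
    {"x":-7.98,"y":-7.64,"z":2.42,"rx":0,"ry":0,"rz":-8,"fingers":50},
    {"x":-7.98,"y":-7.64,"z":2.42,"rx":0,"ry":0,"rz":-8,"fingers":50},
    {"x":-7.98,"y":-7.64,"z":2.42,"rx":0,"ry":0,"rz":-8,"fingers":50},
    {"x":-7.98,"y":-7.64,"z":2.42,"rx":0,"ry":0,"rz":-8,"fingers":50},
    {"x":-7.98,"y":-7.64,"z":2.42,"rx":0,"ry":0,"rz":-8,"fingers":50},
    {"x":-7.98,"y":-7.64,"z":2.42,"rx":0,"ry":0,"rz":-8,"fingers":50}
  ]
}}

```text
time: 2.2
tcp_pos: [469.3, 103.9, 110.4]
eef_rot: [3.142, 0.0, 2.908]
contact_force: [0.9, -1.2, -0.2]
opening: 0.502
```

```bash
python3 go.py 469 103.3 3.5 2.9085
python3 - <<'E'
from h import *
c=manip.capture('wrist'); cv2.imwrite('pics/w2.png',c['pixels'][:,:,::-1])
X=np.array([469,103.3,12.]); u=c['mtx']@(c['R']@X+c['t']); print(u[:2]/u[2])
E
```

```text
t 2.2 tcp [469.3 103.9 110.4] [3.142 0.    2.908] open 0.5020707436409741 F [ 0.9 -1.2 -0.2]
xyz [ 0.003 -0.014  2.137] rot [ 0.    0.   -0.04] q [ 0.11 -0.15  2.13  0.    1.16 -1.23]
[322.89424149 240.38111947]
```

View pics/w2.png

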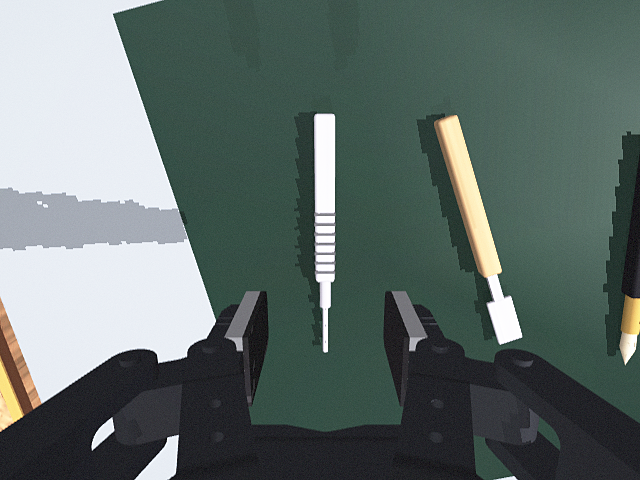

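The wrist view shows the steel probe centred between the jaws, from (324,113) to (325,352). The predicted midpoint (323,240) agrees with that to about 1 mm sideways. I'll go down and close.

Request:
{"api": "move_arm", "payload": {
  "steps": [
    {"x":0,"y":-0.01,"z":1,"rx":0,"ry":0,"rz":0,"fingers":50},
    {"x":0,"y":-0.01,"z":1.7,"rx":0,"ry":0,"rz":0,"fingers":50},
    {"x":0,"y":-0.01,"z":2.14,"rx":0,"ry":0,"rz":0,"fingers":50},
    {"x":0,"y":-0.01,"z":2.14,"rx":0,"ry":0,"rz":0,"fingers":50},
    {"x":0,"y":-0.01,"z":2.14,"rx":0,"ry":0,"rz":0,"fingers":30},
    {"x":0,"y":-0.01,"z":2.14,"rx":0,"ry":0,"rz":0,"fingers":20},
    {"x":0,"y":-0.01,"z":2.14,"rx":0,"ry":0,"rz":0,"fingers":0},
    {"x":0,"y":-0.01,"z":2.14,"rx":0,"ry":0,"rz":0,"fingers":0},
    {"x":0,"y":-0.01,"z":2.14,"rx":0,"ry":0,"rz":0,"fingers":0},
    {"x":0,"y":-0.01,"z":2.14,"rx":0,"ry":0,"rz":0,"fingers":0},
    {"x":0,"y":-0.01,"z":2.14,"rx":0,"ry":0,"rz":0,"fingers":0}
  ]
}}

```text
time: 3.62
tcp_pos: [470.5, 103.4, 5.0]
eef_rot: [3.141, 0.002, 2.907]
contact_force: [-1.4, -1.1, 6.1]
opening: 0.111
```

```bash
python3 go.py 510.7 -226.6 70 3.0612
```

```text
t 3.625 tcp [470.5 103.4   5. ] [3.141e+00 2.000e-03 2.907e+00] open 0.11077429177440933 F [-1.4 -1.1  6.1]
xyz [-2.316 -6.232 -1.3  ] rot [ 0.03  0.14 -8.81] q [ 0.1   0.02  2.18 -0.    0.94 -1.23]
```

Request:
{"api": "move_arm", "payload": {
  "steps": [
    {"x":0,"y":0,"z":-0.2,"rx":0,"ry":0,"rz":0,"fingers":0},
    {"x":0,"y":0,"z":-0.6,"rx":0,"ry":0,"rz":0,"fingers":0},
    {"x":0,"y":0,"z":-1.2,"rx":0,"ry":0,"rz":0,"fingers":0},
    {"x":0,"y":0,"z":-1.6,"rx":0,"ry":0,"rz":0,"fingers":0},
    {"x":0,"y":0,"z":-1.6,"rx":0,"ry":0,"rz":0,"fingers":0},
    {"x":0,"y":0,"z":-1.6,"rx":0,"ry":0,"rz":0,"fingers":0}
  ]
}}

```text
time: 4.38
tcp_pos: [468.6, 103.2, 82.6]
eef_rot: [-3.141, -0.001, 2.907]
contact_force: [0.2, 0.2, -0.3]
opening: 0.111
```

```bash
python3 go.py 510.7 -226.6 70 3.0612
python3 - <<'E'
from h import *
c=manip.capture('wrist'); cv2.imwrite('pics/w3.png',c['pixels'][:,:,::-1])
c=manip.capture('side'); cv2.imwrite('pics/s3.png',cv2.resize(c['pixels'][120:300,200:440],None,fx=3,fy=3)[:,:,::-1])
E
```

```text
t 4.375 tcp [468.6 103.2  82.6] [-3.141e+00 -1.000e-03  2.907e+00] open 0.11149686848672045 F [ 0.2  0.2 -0.3]
xyz [-2.35  -6.221  0.252] rot [-0.01 -0.06 -8.81] q [ 0.1  -0.11  2.15  0.    1.1  -1.23]
```

View pics/w3.png

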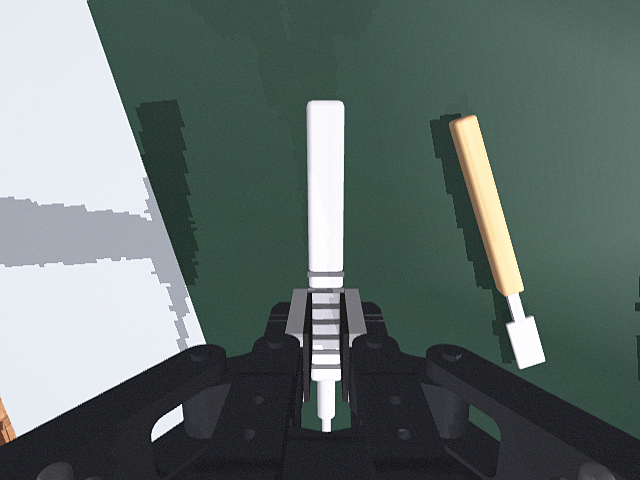

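View pics/s3.png

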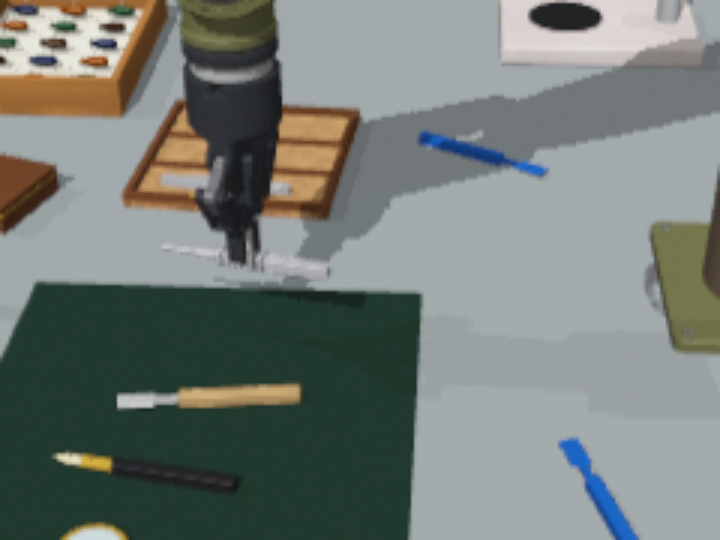

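The probe is held level: in the side view it runs from (165,248) to (328,272) of the crop, clear of the desk. I'll carry it over compartment two.

Request:
{"api": "move_arm", "payload": {
  "steps": [
    {"x":-0.5,"y":-1,"z":0.1,"rx":0,"ry":0,"rz":-2,"fingers":0},
    {"x":-1,"y":-2,"z":0.1,"rx":0,"ry":0,"rz":-4,"fingers":0},
    {"x":-1.3,"y":-3,"z":0.2,"rx":0,"ry":0,"rz":-5,"fingers":0},
    {"x":-1.6,"y":-4,"z":0.2,"rx":0,"ry":0,"rz":-6,"fingers":0},
    {"x":-2,"y":-5,"z":0.25,"rx":0,"ry":0,"rz":-7.5,"fingers":0},
    {"x":-2.2,"y":-5.8,"z":0.25,"rx":0,"ry":0,"rz":-8.8,"fingers":0},
    {"x":-2.35,"y":-6.22,"z":0.25,"rx":0,"ry":0,"rz":-8.8,"fingers":0},
    {"x":-2.35,"y":-6.22,"z":0.25,"rx":0,"ry":0,"rz":-8.8,"fingers":0},
    {"x":-2.35,"y":-6.22,"z":0.25,"rx":0,"ry":0,"rz":-8.8,"fingers":0},
    {"x":-2.35,"y":-6.22,"z":0.25,"rx":0,"ry":0,"rz":-8.8,"fingers":0},
    {"x":-2.35,"y":-6.22,"z":0.25,"rx":0,"ry":0,"rz":-8.8,"fingers":0},
    {"x":-2.35,"y":-6.22,"z":0.25,"rx":0,"ry":0,"rz":-8.8,"fingers":0}
  ]
}}

```text
time: 5.98
tcp_pos: [511.5, -226.0, 70.9]
eef_rot: [-3.142, 0.0, 3.062]
contact_force: [-0.0, -0.2, -0.3]
opening: 0.116
```

```bash
python3 go.py 510.7 -226.6 13.5 3.0612
python3 - <<'E'
from h import *
c=manip.capture('wrist'); cv2.imwrite('pics/w4.png',c['pixels'][:,:,::-1])
# tray axes projected at cork height
o=np.array([510.7,-226.6,8]);y=-.0803
for a in (-97,0): 
  for b in (-34,0,34):
    X=o+[a*np.cos(y)-b*np.sin(y),a*np.sin(y)+b*np.cos(y),5 if b else 0]; u=c['mtx']@(c['R']@X+c['t']); print(a,b,(u[:2]/u[2]).round())
E
```

```text
t 5.975 tcp [ 511.5 -226.    70.9] [-3.142  0.     3.062] open 0.11570009952061108 F [-0.  -0.2 -0.3]
xyz [ 0.014 -0.013  1.149] rot [-0.    0.01  0.03] q [-0.51  0.08  1.98  0.    1.08 -2.  ]
-97 -34 [246.  52.]
-97 0 [322.  54.]
-97 34 [399.  52.]
0 -34 [255. 260.]
0 0 [323. 257.]
0 34 [390. 260.]
```

View pics/w4.png

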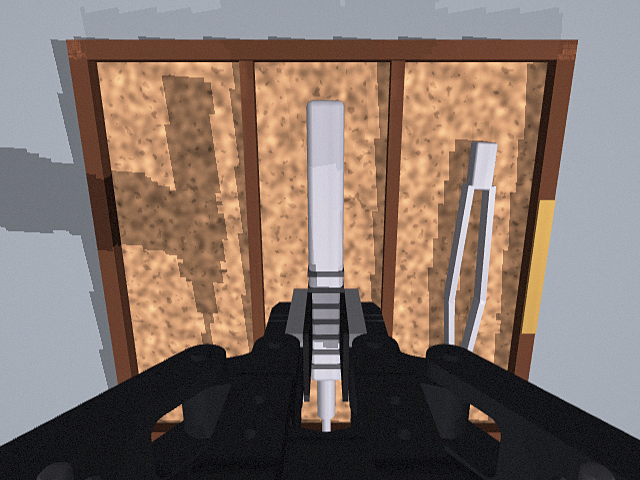

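The wrist view shows the tray ridges at columns 247 and 397, where 246 and 399 were predicted. The probe is centred at column 325, between the ridges and parallel to them. I'll lower it gently.

Request:
{"api": "move_arm", "payload": {
  "steps": [
    {"x":0.01,"y":-0.01,"z":0.5,"rx":0,"ry":0,"rz":0,"fingers":0},
    {"x":0.01,"y":-0.01,"z":0.9,"rx":0,"ry":0,"rz":0,"fingers":0},
    {"x":0.01,"y":-0.01,"z":1.05,"rx":0,"ry":0,"rz":0,"fingers":0},
    {"x":0.01,"y":-0.01,"z":1.12,"rx":0,"ry":0,"rz":0,"fingers":0},
    {"x":0.01,"y":-0.01,"z":1.15,"rx":0,"ry":0,"rz":0,"fingers":0},
    {"x":0.01,"y":-0.01,"z":1.15,"rx":0,"ry":0,"rz":0,"fingers":0},
    {"x":0.01,"y":-0.01,"z":1.15,"rx":0,"ry":0,"rz":0,"fingers":0},
    {"x":0.01,"y":-0.01,"z":1.15,"rx":0,"ry":0,"rz":0,"fingers":0}
  ]
}}

```text
time: 7.02
tcp_pos: [511.0, -227.0, 13.7]
eef_rot: [-3.141, 0.001, 3.061]
contact_force: [-0.8, -0.2, -1.1]
opening: 0.113
```

Request:
{"api": "move_arm", "payload": {
  "steps": [
    {"x":0,"y":0,"z":0.02,"rx":0,"ry":0,"rz":0,"fingers":0},
    {"x":0,"y":0,"z":0.02,"rx":0,"ry":0,"rz":0,"fingers":0},
    {"x":0,"y":0,"z":0.02,"rx":0,"ry":0,"rz":0,"fingers":0}
  ]
}}

```text
time: 7.4
tcp_pos: [511.0, -227.1, 13.0]
eef_rot: [-3.141, 0.0, 3.061]
contact_force: [-2.9, 1.2, 4.5]
opening: 0.119
```

Contact force is now about +4.5 N, so the probe is on the cork. I'll open partly and rise.

Request:
{"api": "move_arm", "payload": {
  "steps": [
    {"x":0,"y":0,"z":0,"rx":0,"ry":0,"rz":0,"fingers":18},
    {"x":0,"y":0,"z":0,"rx":0,"ry":0,"rz":0,"fingers":25},
    {"x":0,"y":0,"z":0,"rx":0,"ry":0,"rz":0,"fingers":32},
    {"x":0,"y":0,"z":0,"rx":0,"ry":0,"rz":0,"fingers":32},
    {"x":0,"y":0,"z":-0.2,"rx":0,"ry":0,"rz":0,"fingers":32},
    {"x":0,"y":0,"z":-0.6,"rx":0,"ry":0,"rz":0,"fingers":32},
    {"x":0,"y":0,"z":-1.2,"rx":0,"ry":0,"rz":0,"fingers":32},
    {"x":0,"y":0,"z":-2,"rx":0,"ry":0,"rz":0,"fingers":50},
    {"x":0,"y":0,"z":-2,"rx":0,"ry":0,"rz":0,"fingers":50}
  ]
}}

```text
time: 8.52
tcp_pos: [513.9, -228.7, 118.6]
eef_rot: [-3.137, 0.01, 3.061]
contact_force: [0.2, -0.7, 0.1]
opening: 0.501
```

```bash
python3 go.py 488.6 196.2 100 3.275
python3 - <<'E'
from h import *
c=manip.capture('wrist'); cv2.imwrite('pics/w5.png',c['pixels'][:,:,::-1])
E
```

```text
t 8.525 tcp [ 513.9 -228.7  118.6] [-3.137  0.01   3.061] open 0.5005157852975319 F [ 0.2 -0.7  0.1]
xyz [1.191 8.431 0.323] rot [ -0.31   0.52 -12.26] q [-0.51  0.02  1.95 -0.    1.15 -2.  ]
```

View pics/w5.png

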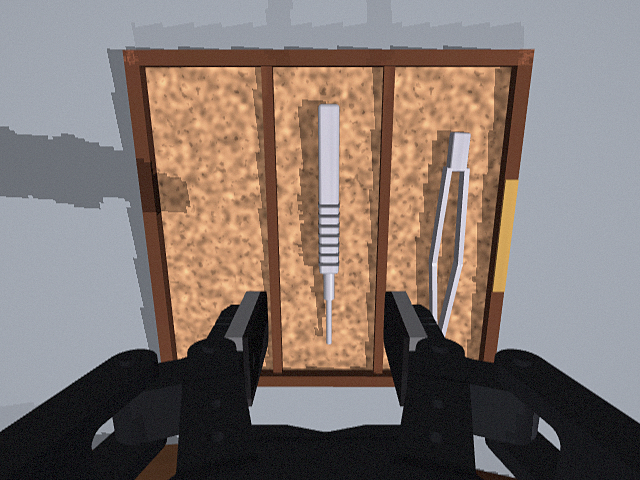

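The probe lies straight on the cork in the middle compartment, from (329,105) to (329,343), and the forceps are undisturbed. Next is the spatula.

Request:
{"api": "move_arm", "payload": {
  "steps": [
    {"x":0.6,"y":4.2,"z":0.15,"rx":0,"ry":0,"rz":-6,"fingers":50},
    {"x":0.6,"y":4.2,"z":0.15,"rx":0,"ry":0,"rz":-6,"fingers":50},
    {"x":0.6,"y":4.2,"z":0.15,"rx":0,"ry":0,"rz":-6,"fingers":50},
    {"x":1.2,"y":8.42,"z":0.3,"rx":0,"ry":0,"rz":-12.3,"fingers":50},
    {"x":1.2,"y":8.42,"z":0.3,"rx":0,"ry":0,"rz":-12.3,"fingers":50},
    {"x":1.2,"y":8.42,"z":0.3,"rx":0,"ry":0,"rz":-12.3,"fingers":50},
    {"x":1.2,"y":8.42,"z":0.3,"rx":0,"ry":0,"rz":-12.3,"fingers":50},
    {"x":1.2,"y":8.42,"z":0.3,"rx":0,"ry":0,"rz":-12.3,"fingers":50},
    {"x":1.2,"y":8.42,"z":0.3,"rx":0,"ry":0,"rz":-12.3,"fingers":50},
    {"x":1.2,"y":8.42,"z":0.3,"rx":0,"ry":0,"rz":-12.3,"fingers":50},
    {"x":1.2,"y":8.42,"z":0.3,"rx":0,"ry":0,"rz":-12.3,"fingers":50},
    {"x":1.2,"y":8.42,"z":0.3,"rx":0,"ry":0,"rz":-12.3,"fingers":50},
    {"x":1.2,"y":8.42,"z":0.3,"rx":0,"ry":0,"rz":-12.3,"fingers":50}
  ]
}}

```text
time: 10.2
tcp_pos: [485.0, 197.1, 97.4]
eef_rot: [-3.142, 0.0, -3.008]
contact_force: [-0.1, 0.1, -0.1]
opening: 0.501
```

```bash
python3 go.py 488.6 196.2 4.5 3.2744
python3 - <<'E'
from h import *
c=manip.capture('wrist'); cv2.imwrite('pics/w6.png',c['pixels'][:,:,::-1])
X=np.array([488.6,196.2,12.]); u=c['mtx']@(c['R']@X+c['t']); print(u[:2]/u[2])
E
```

```text
t 10.2 tcp [485.  197.1  97.4] [-3.142  0.    -3.008] open 0.5012427646171831 F [-0.1  0.1 -0.1]
xyz [-0.069 -0.028  1.858] rot [-0.    0.01  0.03] q [ 0.28 -0.03  2.05 -0.    1.13 -1.42]
[321.81132837 251.91351415]
```

View pics/w6.png

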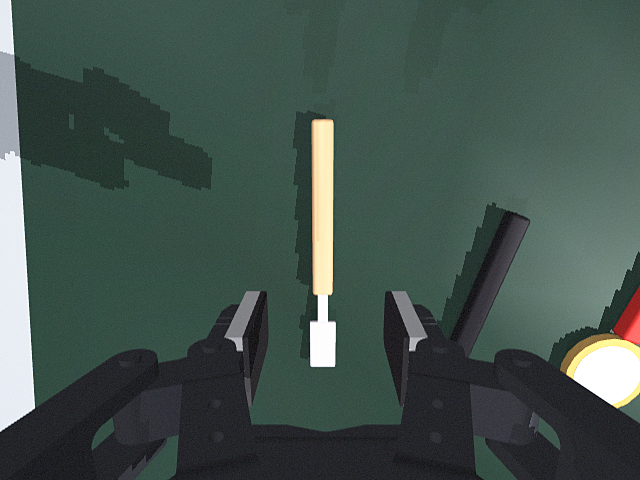

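The spatula (pale wood handle, steel blade) is centred at column 322, with its handle from row 119 to row 295. Taking the handle as 100 mm puts the midpoint at row 251, against the predicted 252. The brush is well clear of the fingers.

Request:
{"api": "move_arm", "payload": {
  "steps": [
    {"x":-0.07,"y":-0.03,"z":0.8,"rx":0,"ry":0,"rz":0,"fingers":50},
    {"x":-0.07,"y":-0.03,"z":1.5,"rx":0,"ry":0,"rz":0,"fingers":50},
    {"x":-0.07,"y":-0.03,"z":1.86,"rx":0,"ry":0,"rz":0,"fingers":50},
    {"x":-0.07,"y":-0.03,"z":1.86,"rx":0,"ry":0,"rz":0,"fingers":50},
    {"x":-0.07,"y":-0.03,"z":1.86,"rx":0,"ry":0,"rz":0,"fingers":30},
    {"x":-0.07,"y":-0.03,"z":1.86,"rx":0,"ry":0,"rz":0,"fingers":20},
    {"x":-0.07,"y":-0.03,"z":1.86,"rx":0,"ry":0,"rz":0,"fingers":0},
    {"x":-0.07,"y":-0.03,"z":1.86,"rx":0,"ry":0,"rz":0,"fingers":0},
    {"x":-0.07,"y":-0.03,"z":1.86,"rx":0,"ry":0,"rz":0,"fingers":0},
    {"x":-0.07,"y":-0.03,"z":1.86,"rx":0,"ry":0,"rz":0,"fingers":0},
    {"x":-0.07,"y":-0.03,"z":1.86,"rx":0,"ry":0,"rz":0,"fingers":0}
  ]
}}

```text
time: 11.62
tcp_pos: [489.8, 196.9, 6.0]
eef_rot: [3.141, 0.003, -3.007]
contact_force: [-1.3, 0.6, 5.3]
opening: 0.115
```

Request:
{"api": "move_arm", "payload": {
  "steps": [
    {"x":0,"y":0,"z":-0.2,"rx":0,"ry":0,"rz":0,"fingers":0},
    {"x":0,"y":0,"z":-0.6,"rx":0,"ry":0,"rz":0,"fingers":0},
    {"x":0,"y":0,"z":-1.2,"rx":0,"ry":0,"rz":0,"fingers":0},
    {"x":0,"y":0,"z":-1.6,"rx":0,"ry":0,"rz":0,"fingers":0},
    {"x":0,"y":0,"z":-1.6,"rx":0,"ry":0,"rz":0,"fingers":0},
    {"x":0,"y":0,"z":-1.6,"rx":0,"ry":0,"rz":0,"fingers":0}
  ]
}}

```text
time: 12.38
tcp_pos: [487.9, 196.3, 83.5]
eef_rot: [-3.141, -0.001, -3.008]
contact_force: [-0.3, -0.1, -0.2]
opening: 0.115
```

```bash
python3 go.py 505.1 -296.3 75 3.0612
python3 - <<'E'
from h import *
c=manip.capture('wrist'); cv2.imwrite('pics/w7.png',c['pixels'][:,:,::-1])
E
```

```text
t 12.375 tcp [487.9 196.3  83.5] [-3.141e+00 -1.000e-03 -3.008e+00] open 0.114897526650489 F [-0.3 -0.1 -0.2]
xyz [ 0.976 -9.81   0.174] rot [-0.02 -0.07 12.29] q [ 0.28 -0.01  2.05 -0.    1.1  -1.42]
```

View pics/w7.png

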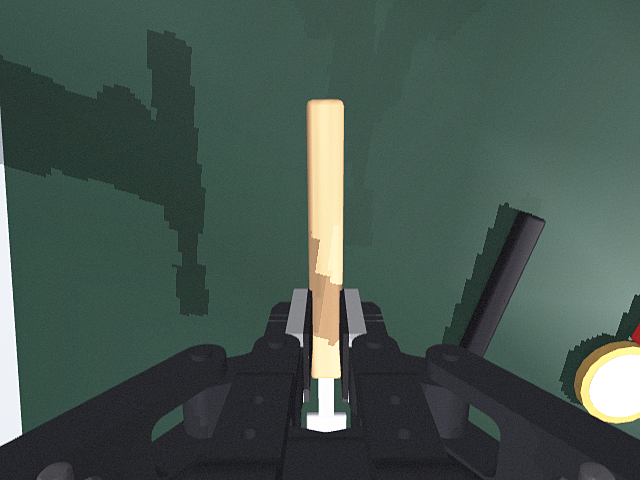

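The spatula is held straight between the pads, with its tail at (325,100) and the handle end at row 378. I'll carry it high over the tray to compartment three.

Request:
{"api": "move_arm", "payload": {
  "steps": [
    {"x":0.1,"y":-1,"z":0,"rx":0,"ry":0,"rz":2,"fingers":0},
    {"x":0.2,"y":-2,"z":0,"rx":0,"ry":0,"rz":4,"fingers":0},
    {"x":0.3,"y":-3,"z":0,"rx":0,"ry":0,"rz":5,"fingers":0},
    {"x":0.4,"y":-4,"z":0,"rx":0,"ry":0,"rz":6,"fingers":0},
    {"x":0.5,"y":-5,"z":0,"rx":0,"ry":0,"rz":7,"fingers":0},
    {"x":0.6,"y":-6,"z":0,"rx":0,"ry":0,"rz":8,"fingers":0},
    {"x":0.7,"y":-7,"z":0,"rx":0,"ry":0,"rz":9,"fingers":0},
    {"x":0.8,"y":-8,"z":0,"rx":0,"ry":0,"rz":10,"fingers":0},
    {"x":0.9,"y":-9,"z":0.1,"rx":0,"ry":0,"rz":11.5,"fingers":0},
    {"x":0.97,"y":-9.6,"z":0.15,"rx":0,"ry":0,"rz":12.3,"fingers":0},
    {"x":0.97,"y":-9.81,"z":0.17,"rx":0,"ry":0,"rz":12.3,"fingers":0},
    {"x":0.97,"y":-9.81,"z":0.17,"rx":0,"ry":0,"rz":12.3,"fingers":0},
    {"x":0.97,"y":-9.81,"z":0.17,"rx":0,"ry":0,"rz":12.3,"fingers":0},
    {"x":0.97,"y":-9.81,"z":0.17,"rx":0,"ry":0,"rz":12.3,"fingers":0},
    {"x":0.97,"y":-9.81,"z":0.17,"rx":0,"ry":0,"rz":12.3,"fingers":0},
    {"x":0.97,"y":-9.81,"z":0.17,"rx":0,"ry":0,"rz":12.3,"fingers":0}
  ]
}}

```text
time: 14.42
tcp_pos: [506.2, -295.7, 76.0]
eef_rot: [-3.141, 0.0, 3.062]
contact_force: [-0.5, 0.0, 0.0]
opening: 0.112
```

```bash
python3 go.py 505.1 -296.3 14.5 3.0612
python3 - <<'E'
from h import *
c=manip.capture('wrist'); cv2.imwrite('pics/w8.png',c['pixels'][:,:,::-1])
E
```

```text
t 14.425 tcp [ 506.2 -295.7   76. ] [-3.141  0.     3.062] open 0.11166995146688082 F [-0.5  0.   0. ]
xyz [ 0.021 -0.013  1.23 ] rot [-0.01  0.01  0.02] q [-0.62  0.13  1.92 -0.    1.09 -2.11]
```

View pics/w8.png

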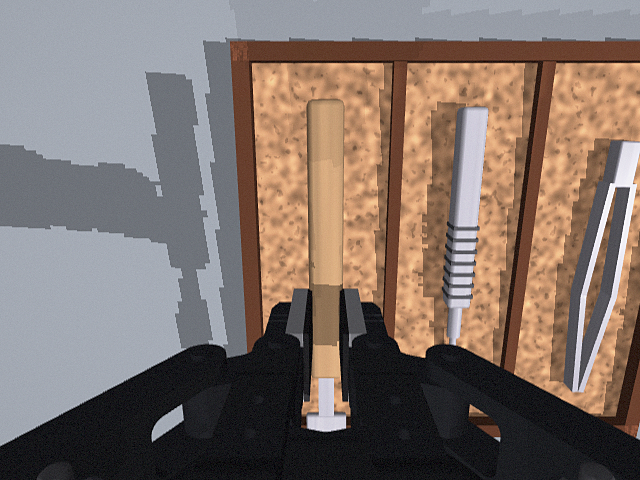

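The spatula at column 325 is centred in the third compartment, which spans columns 252 to 392 between rim and ridge. I'll lower it.

Request:
{"api": "move_arm", "payload": {
  "steps": [
    {"x":0.02,"y":-0.01,"z":0.5,"rx":0,"ry":0,"rz":0,"fingers":0},
    {"x":0.02,"y":-0.01,"z":0.9,"rx":0,"ry":0,"rz":0,"fingers":0},
    {"x":0.02,"y":-0.01,"z":1.1,"rx":0,"ry":0,"rz":0,"fingers":0},
    {"x":0.02,"y":-0.01,"z":1.18,"rx":0,"ry":0,"rz":0,"fingers":0},
    {"x":0.02,"y":-0.01,"z":1.22,"rx":0,"ry":0,"rz":0,"fingers":0},
    {"x":0.02,"y":-0.01,"z":1.24,"rx":0,"ry":0,"rz":0,"fingers":0},
    {"x":0.02,"y":-0.01,"z":1.24,"rx":0,"ry":0,"rz":0,"fingers":0},
    {"x":0.02,"y":-0.01,"z":1.24,"rx":0,"ry":0,"rz":0,"fingers":0}
  ]
}}

```text
time: 15.48
tcp_pos: [505.3, -296.6, 14.2]
eef_rot: [-3.141, 0.001, 3.061]
contact_force: [0.7, -0.4, -0.6]
opening: 0.112
```

Request:
{"api": "move_arm", "payload": {
  "steps": [
    {"x":0,"y":0,"z":0.02,"rx":0,"ry":0,"rz":0,"fingers":0},
    {"x":0,"y":0,"z":0.02,"rx":0,"ry":0,"rz":0,"fingers":0},
    {"x":0,"y":0,"z":0.02,"rx":0,"ry":0,"rz":0,"fingers":0}
  ]
}}

```text
time: 15.85
tcp_pos: [505.3, -296.7, 14.1]
eef_rot: [-3.141, 0.0, 3.061]
contact_force: [-2.4, 2.6, 6.6]
opening: 0.114
```

It's in contact at +6.6 N. Now release and rise.

Request:
{"api": "move_arm", "payload": {
  "steps": [
    {"x":0,"y":0,"z":0,"rx":0,"ry":0,"rz":0,"fingers":18},
    {"x":0,"y":0,"z":0,"rx":0,"ry":0,"rz":0,"fingers":24},
    {"x":0,"y":0,"z":0,"rx":0,"ry":0,"rz":0,"fingers":30},
    {"x":0,"y":0,"z":0,"rx":0,"ry":0,"rz":0,"fingers":30},
    {"x":0,"y":0,"z":-0.2,"rx":0,"ry":0,"rz":0,"fingers":30},
    {"x":0,"y":0,"z":-0.6,"rx":0,"ry":0,"rz":0,"fingers":30},
    {"x":0,"y":0,"z":-1.4,"rx":0,"ry":0,"rz":0,"fingers":30},
    {"x":0,"y":0,"z":-2.4,"rx":0,"ry":0,"rz":0,"fingers":30},
    {"x":0,"y":0,"z":-3.4,"rx":0,"ry":0,"rz":0,"fingers":30},
    {"x":0,"y":0,"z":-3.4,"rx":0,"ry":0,"rz":0,"fingers":30},
    {"x":0,"y":0,"z":-3.4,"rx":0,"ry":0,"rz":0,"fingers":30}
  ]
}}

```text
time: 17.23
tcp_pos: [505.1, -296.5, 183.9]
eef_rot: [-3.141, 0.001, 3.061]
contact_force: [-0.1, 1.3, -0.2]
opening: 0.3
```

```bash
python3 go.py 505.1 -296.3 14.5 3.0612
python3 - <<'E'
from h import *
c=manip.capture('wrist'); p=c['pixels']; cv2.imwrite('pics/w9.png',p[:,:,::-1])
s=manip.capture('side'); cv2.imwrite('pics/s9.png',cv2.resize(s['pixels'][130:210,225:345],None,fx=5,fy=5)[:,:,::-1])
for X in [(510.7,-226.6,20),(505.1,-296.3,20),(516.3,-156.8,17)]:
    u=c['mtx']@(c['R']@np.array(X)+c['t']); print((u[:2]/u[2]).round(1))
E
```

```text
t 17.225 tcp [ 505.1 -296.5  183.9] [-3.141e+00  1.000e-03  3.061e+00] open 0.29993931949191266 F [-0.1  1.3 -0.2]
xyz [0.005 0.007 3.388] rot [-0.04  0.08 -0.01] q [-0.62  0.02  1.84  0.    1.28 -2.11]
[418.1 216.9]
[324.9 216.9]
[509.8 216. ]
```

View pics/w9.png

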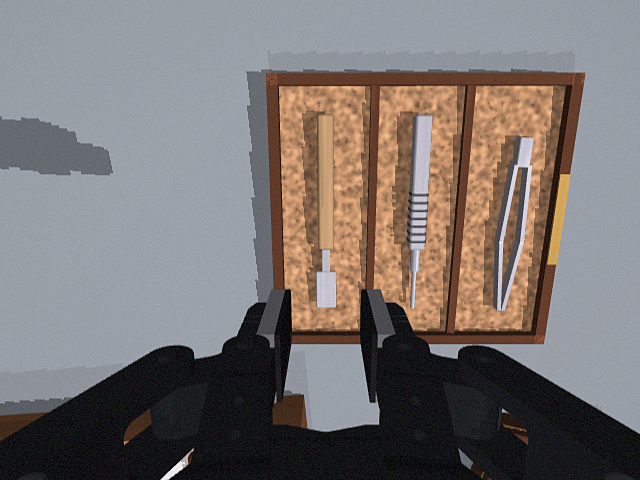

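View pics/s9.png

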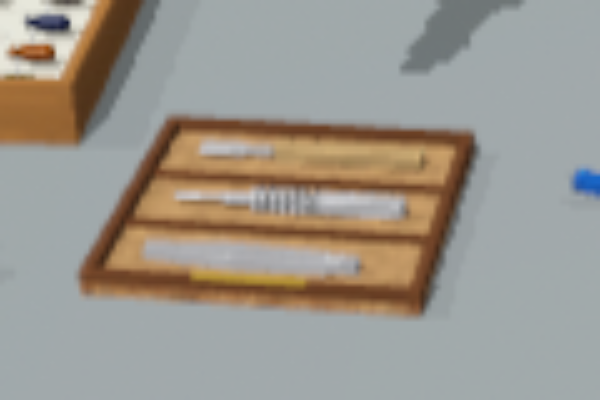

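Both pictures show the spatula at (326,212), the probe at (419,212) and the forceps at (513,222). Each lies flat and straight in its own compartment, within about 5 mm of mid-length, and the gripper is clear above.

```bash
python3 -c "
from cell import manip
print(manip.close_job())"
```

```text
the job is handed in; nothing more can be done
None
```

I laid the probe in the second compartment and then the spatula in the third. I lowered each until the wrist force showed contact with the cork (about 5 N and 7 N), opened the fingers partway and withdrew straight up. I handed the job in at about 17 s of the 54 s allowed; no verdict was reported.

- **Last check:** the final wrist and side pictures show the probe, spatula and forceps each flat and straight in its own compartment. Both placed tools are near the centre line and within about 5 mm of mid-length. The gripper stood free, with the TCP at 184 mm height.
- **Refused move:** the first move call was rejected because its rows lacked some keys. The arm did not move.
- **Small disagreement:** the front rim of the tray appeared about 4 to 5 mm from where my tray estimate put it along its length, well within the 22 mm allowed. I left it uncorrected.

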